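# Draw the lowest blank from the stack magazine and locate it in the jig

### The job

Draw the lowest aluminium blank out of the front of the stack magazine, leaving the three above it inside to drop down by one. Then lay the drawn blank flat in the locating jig and slide it gently fully home: its end under the lip and against the end stop, its long side against both locating pins. Leave the other things on the bench undisturbed.

Things in the scene. Friction and masses are not known exactly. Their poses are not given: they have to be found in the camera images.
- magazine: Fixed dark steel stack magazine. Tower open at top, 105 long (x), 55 wide, top 150 mm above bench; foot plate 160x100x10 mm (x -30 to 130). Origin on the bench under the middle of the tower's front face; x points back into the tower, y across, z up: blanks are drawn to -x. The well inside is 93 mm long (x 6 to 99 mm), 43 mm wide.
- magazine_mouth (a point): Middle of the floor under the tower's front face, magazine coordinates (0, 0, 40) mm, axes as the magazine's. Two upright strips 6 mm thick close the front above it from 18 mm up: the gap lets one blank (14 mm) out and holds the rest. An upright gripper meets the tower before its fingers reach the blank's end; one leaning about 35 degrees, body towards -x, fits.
- magazine_nose (a point): End of the nose, magazine coordinates (-115, 0, 40) mm: the tower's floor, an aluminium beam 24 mm wide, runs on level in front of the tower to here, long enough to carry a drawn blank. It is narrower than a blank, so fingers can pass down either side of it.
- blank_1: Lowest blank, to be drawn: aluminium flat bar 90 (x) x 40 (y) x 14 mm (z), 0.1 to 0.2 kg, loose; all four alike. Origin: centre of its underside. It lies on the magazine's floor along the magazine's x, its near end 21 to 28 mm out of the front face. The three on it resist the draw by friction, some newtons, and drop 14 mm when it is out.
- blank_2: Second from below, stays in the magazine: a blank like blank_1; origin at the centre of its underside, x along its length. About 1.5 mm play all round in the well.
- blank_3: Third from below, stays in the magazine: a blank like blank_1; origin at the centre of its underside, x along its length. About 1.5 mm play all round in the well.
- blank_4: Top of the stack, stays in the magazine: a blank like blank_1; origin at the centre of its underside, x along its length. About 1.5 mm play all round in the well.
- jig: Fixed locating jig: dark steel plate 130 (x) x 80 (y) x 12 mm (z), origin under its middle, x pointing to the end stop. Two upright pins, 10 mm in diameter, 10 mm high above the plate, stand at jig x = -34 and x = 36 mm, both at y = 25 mm: their inner sides are at y = 20 mm. The sides at -x and -y are open.
- jig_stop (a point): Foot of the end stop's face, jig coordinates (50, 0, 12) mm; the steel stop is 50 mm wide (y), top 37 mm above the bench. Its lip reaches 10 mm out over the plate (jig x 40 to 50 mm) with 17 mm free height under it: the blank cannot be lowered straight home but must be laid short and slid under.
- jig_home (a point): Point on the plate's surface, jig coordinates (5, 0, 12) mm, axes as the jig's, where the centre of the blank's underside lies when it is home against the end stop and both pins, lying along the jig's x (either end first).
- seal_driver: Bystander: grey steel tube, 40 mm in diameter, 85 mm high, standing; origin at the centre of its underside.
- tub: Bystander: grease tub with blue lid, 70 mm in diameter, 64 mm high; origin at the centre of its underside.
- threadlock: Bystander: small red bottle with a pointed cap, 24 x 36 x 106 mm, standing; origin at the centre of its underside.

How it is judged:
On the way:
1. the lowest blank is drawn wholly out at the front of the magazine (its far end past the front face), and the second has dropped onto the floor (x of blank_1 in the frame of magazine below -0.046 m and z of blank_2 in the frame of magazine between 0.035 and 0.045 m), for 0.1 s.
At the end, for the whole second after the job is handed in: blank_1 lies flat (within 3 degrees) on the jig's plate, along the jig (within 3 degrees), within 2 mm of the end stop and within 2 mm of the pins, released and at rest; blanks 2, 3 and 4 lie in the magazine's well in their order, dropped by one blank, within 3 mm in height (x of blank_1 in the frame of jig_home between -0.002 and 0.0025 m and y of blank_1 in the frame of jig_home between -0.002 and 0.0025 m and z of blank_1 in the frame of jig_home between -0.002 and 0.002 m and angle between the x axis of blank_1 and the x axis of jig, either way round below 0.05 rad and angle between blank_1's own z axis and vertical below 0.05 rad and linear speed of blank_1 below 0.01 m/s and x of blank_2 in the frame of magazine between 0.048 and 0.057 m and z of blank_2 in the frame of magazine between 0.037 and 0.043 m and x of blank_3 in the frame of magazine between 0.048 and 0.057 m and z of blank_3 in the frame of magazine between 0.051 and 0.057 m and x of blank_4 in the frame of magazine between 0.048 and 0.057 m and z of blank_4 in the frame of magazine between 0.065 and 0.071 m); the robot touches nothing.
It fails at once if one of the three upper blanks pulled forward or lifted out of its place in the magazine (x of any of blank_2, blank_3, blank_4 in the frame of magazine below 0.04 m or z of blank_2 in the frame of magazine above 0.074 m or z of blank_3 in the frame of magazine above 0.088 m or z of blank_4 in the frame of magazine above 0.102 m).
It fails at once if a bystander (tube, tub, bottle) shoved more than 15 mm or tipped over (distance of any of seal_driver, tub, threadlock from where it was at the start of the episode above 0.015 m or angle between any of seal_driver, tub, threadlock's own z axis and vertical above 0.3 rad).
It fails at once if the blank rammed against the jig (over 60 N) (contact force between blank_1 and jig above 60 N).
It also fails if it takes over 51 s, if anything falls off the work surface, if the arm or the gripper's body presses on something with over 40 N, if the wrist force passes 120 N, or if a joint passes its speed limit or range.

### The arm

A 6-joint arm with a two-finger parallel gripper is mounted at the origin on a cart in front of the work surface, level with it; the furniture and walls round the work are solid. World frame = base frame: x ahead of the robot, y to its left, z up, the work surface at z = 0. Lengths are in m, angles in rad, forces in N, time in s.
With the tool pointing down it reaches from about 0.375 to 0.825 m from the base axis. Payload 5.5 kg.
Tool frame: the origin (TCP) lies midway between the tips of the shut fingers; the grasp point (between the pads) lies env.hold_point_z behind it (env.hold_point_z is the distance from the TCP to the grasp point, in m); z points along the fingers, y is the line along which they close (so a half turn about z gives the same grasp; the last joint's range is limited). The gripper opens to 85 mm and grips with 20 to 120 N. Pads are 22 mm wide; open, the fingers measure 114 mm over their backs; the gripper's body (76 mm by 85 mm) begins 54 mm behind the grasp point. The pads swing forward as they close: fully open they stand 13 mm farther back than shut.
Start: joints at [-1.221, 0.314, -0.047, 1.21, 0, 1.571], TCP at [0.206, -0.564, 0.231] pointing down, gripper open.
Joint ranges: [-2.67, 2.67], [-0.69, 1.73], [-1.03, 1.25], [-2.08, 2.16], [-1.42, 1.45], [-3.14, 3.14]. Speed limits (rad/s): [2.39, 2.39, 3.01, 3.14, 3.14, 3.14].

### API

Orientations are given as a unit quaternion [x, y, z, w].
In Python, from workcell import env gives the robot as it stands.
- The arm moves only by the tool shift_gripper, called after "Request:" as name(argument=value, ...) on one line, values as JSON. Schema: {"type":"object","properties":{"increments":{"type":"array","items":{"type":"object","properties":{"pos":{"type":"array","items":{"type":"number"},"minItems":3,"maxItems":3},"r":{"type":"array","items":{"type":"number"},"minItems":3,"maxItems":3}},"additionalProperties":false},"minItems":1,"maxItems":20},"jaw":{"type":"number"},"squeeze":{"type":"number"},"only":{"type":"string"},"quiet":{"type":"boolean"},"lines":{"type":"string"}},"required":["increments"],"additionalProperties":false}. increments is a list of rows, 1 to 20 of them, each an object with the fields pos (a list: dx, dy, dz in units of 25 mm), r (a list: a rotation vector rx, ry, rz in units of 0.05 rad); a field left out counts as zero; each row is the pose to reach, as a shift and turn from the pose commanded when the call began, along the tool's axes at that moment; what a row does not reach only later rows make up. A row lasts 1/8 s, in which the tool goes at most 0.0625 m and 0.188 rad, less where a joint would pass 70% of its speed; a pose out of reach is approached as far as the arm can. jaw is the opening from 0.0 (shut) to 1.0 (fully open), set as the call begins (left out keeps the last). The fingers move at their own pace and stop on an object; squeeze is the grip in N (left out, the last holds). Time passes only in rows, so rows that do not move let the fingers close. The tool returns the time, the measured TCP pose, the force, the opening and the grip force at its end. only (a regular expression) keeps the lines of the reply that match it, lines (a string "A,B") keeps lines A to B, and quiet returns only ok. Input that does not fit is refused with a message, and nothing moves.
- env.sense(): the state, without advancing time (a new reading comes with each control period).
- env.read_camera(name): name is "scene" or "side" or "wrist"; returns the picture (420x560x3 uint8, red, green, blue); there is no depth.
- env.camera_params(name): a dict with "mtx" (3x3 intrinsics, pixels), "origin" and "orientation" of the camera in the world; the wrist camera has in their place "hand_eye" (4x4, takes a point from camera to tool coordinates, whose origin is the TCP and whose axes are the flange's). Camera axes: x right, y down, z forward; pixel columns grow to the right and rows downward; lengths in m; the calibration is good to about 2 mm. A picture is of the moment at which its call begins: read the wrist's pose just before it. camera_params takes no time and is no camera call.
- env.finish_job(): hands the job in; it is judged then, once.
The state is a dict: "t": time; "joints": joint angles; "dq": joint speeds; "joint_torque": joint torques, N m; "eef_pos": TCP position; "ee_rot": TCP orientation; "force": force on the tool from outside, world axes, zero at the start; "moment": the same for the moment, N m; "opening": opening from 0.0 (shut) to 1.0 (fully open); "finger_force": force on a finger pad.
Only numpy, scipy, OpenCV 4.12 (cv2) and the standard library are available. Lean on these libraries where they do the work, as an engineer would, in place of code of your own. Each camera call takes 0.05 s, during which the arm holds its last target. There are 200 camera calls.

## Working session

There is one attempt and no reset: what is moved stays moved. The work goes in short steps, Python scripts to look and compute and a tool call to move; the robot and the scene stay as the last step left them, time stands still between calls to the robot, and variables do not carry over. Pictures are saved under pics/ and viewed, at most 10 in all, crops included, and the job is handed in when it is done.

```bash
ls; mkdir -p pics; python3 - <<'E'
from workcell import env
import cv2,numpy as np
print(env.hold_point_z, env.sense())
for n in ("scene","side","wrist"):
    im=env.read_camera(n); cv2.imwrite(f"pics/{n}0.png",im[:,:,::-1]); print(n,env.camera_params(n))
E
```

```text
pics
workcell.py
0.0187 {'t': 0.0, 'joints': array([-1.22099704e+00,  3.14246772e-01, -4.80846506e-02,  1.21022834e+00,
        9.16034610e-06,  1.57083238e+00]), 'dq': array([-0.00041781,  0.00042473,  0.00023358,  0.00163239, -0.000163  ,
        0.00205744]), 'joint_torque': array([ 1.37812818e-03, -5.39600945e+01,  3.39741004e+01,  1.95466838e-02,
        3.71777433e-04, -2.14541166e-05]), 'eef_pos': array([ 0.20542385, -0.56310316,  0.23041971]), 'ee_rot': array([ 9.84746761e-01,  1.73991492e-01, -1.48932697e-04, -8.69061870e-04]), 'force': array([ 0.66190743, -0.18432832,  0.92188025]), 'moment': array([-6.58704941e-03,  3.12339196e-02, -6.20883915e-05]), 'finger_force': 0.0, 'opening': 1.0010969151812674}
scene {'mtx': array([[541.30947717,   0.        , 283.0057995 ],
       [  0.        , 541.30947717, 208.87885833],
       [  0.        ,   0.        ,   1.        ]]), 'origin': array([-0.15389817,  0.67743059,  1.22957441]), 'orientation': array([-0.38729615,  0.84941572, -0.32753723,  0.14565027])}
side {'mtx': array([[534.13529237,   0.        , 284.03937878],
       [  0.        , 534.13529237, 215.04175639],
       [  0.        ,   0.        ,   1.        ]]), 'origin': array([ 0.41533686, -0.98107022,  0.68096829]), 'orientation': array([ 0.86446936, -0.09509522,  0.04225504, -0.49179685])}
wrist {'mtx': array([[344.50310077,   0.        , 271.8068696 ],
       [  0.        , 344.50310077, 205.03960684],
       [  0.        ,   0.        ,   1.        ]]), 'hand_eye': array([[ 1.22864539e-03, -9.64555722e-01, -2.63876390e-01,
         6.64961037e-02],
       [ 9.99999122e-01,  1.05387153e-03,  8.03885835e-04,
         9.89658165e-04],
       [-4.97300866e-04, -2.63877146e-01,  9.64556170e-01,
        -1.43396555e-01],
       [ 0.00000000e+00,  0.00000000e+00,  0.00000000e+00,
         1.00000000e+00]])}
```

View pics/scene0.png

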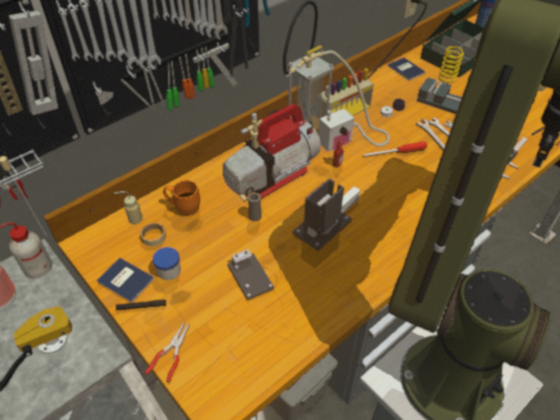

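View pics/side0.png

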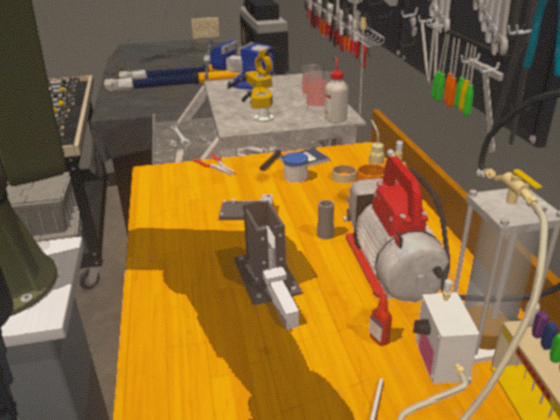

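The scene view shows the magazine at about (322,215), the jig at (250,275) with its stop at (243,257), the tube at (254,207), the tub at (166,265) and the bottle at (339,155). In the side view the magazine is at (265,240), its nose pointing to (290,318). I'll enlarge both.

```bash
python3 - <<'E'
import cv2
a=cv2.imread("pics/scene0.png")[170:310,215:365]; b=cv2.imread("pics/side0.png")[185:335,205:335]
cv2.imwrite("pics/c1.png",cv2.resize(a,None,fx=4,fy=4,interpolation=cv2.INTER_CUBIC))
cv2.imwrite("pics/c2.png",cv2.resize(b,None,fx=4,fy=4,interpolation=cv2.INTER_CUBIC))
E
```

```text
(no output)
```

View pics/c1.png

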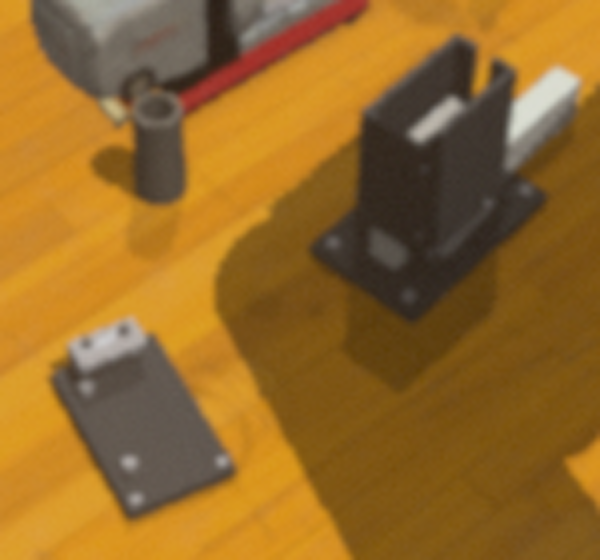

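View pics/c2.png

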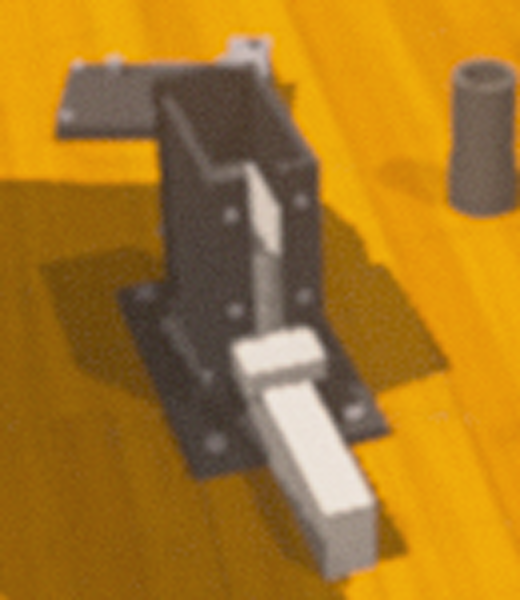

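Magazine foot corners, in scene-crop px: (315,248), (413,318), (547,195). Jig plate corners: (52,375), (130,517), (235,465); pins: (87,383), (129,460). In the side crop the nose end's top corners are (318,512), (375,490), and the blank's near end is around y 350–385.

```bash
cat > h.py <<'E'
from workcell import env
import cv2,numpy as np
from scipy.spatial.transform import Rotation as R
def cam(n):
    p=env.camera_params(n)
    if n!="wrist": return p["mtx"],np.array(p["origin"]),R.from_quat(p["orientation"]).as_matrix()
    s=env.sense(); Rt=R.from_quat(s["ee_rot"]).as_matrix(); H=p["hand_eye"]
    return p["mtx"],s["eef_pos"]+Rt@H[:3,3],Rt@H[:3,:3]
def ray(c,uv,z):
    K,o,M=c; d=M@np.linalg.inv(K)@np.r_[uv,1]; return o+d*(z-o[2])/d[2]
def proj(c,X):
    K,o,M=c; q=K@M.T@(np.array(X)-o); return q[:2]/q[2]
E
cat > m1.py <<'E'
from h import *
S,D=cam("scene"),cam("side")
s=lambda u,v,z:ray(S,(215+u/4,170+v/4),z)
d=lambda u,v,z:ray(D,(205+u/4,185+v/4),z)
np.set_printoptions(precision=4,suppress=True)
print("foot scene",*[s(*p,.01) for p in((315,248),(413,318),(547,195))])
print("foot side",*[d(*p,.01) for p in((195,475),(388,430),(120,290))])
print("tower top scene",*[s(*p,.15) for p in((365,112),(460,40),(514,70))])
print("tower top side",*[d(*p,.15) for p in((155,80),(212,178),(318,160))])
print("nose",*[d(*p,.04) for p in((318,512),(375,490))])
print("blank",*[d(*p,.054) for p in((247,378),(326,358))])
print("jig sc",*[s(*p,.012) for p in((52,375),(130,517),(235,465))])
print("jig pins",*[s(*p,.022) for p in((87,383),(129,460))])
print("stop top",*[s(*p,.037) for p in((68,345),(133,320),(147,340),(80,368))])
print("tube",s(157,105,.085),"tub",ray(S,(166,256),.064),"bottle",ray(D,(380,340),0))
print("jig side",*[d(*p,.012) for p in((57,132),(75,62))])
E
python3 m1.py
```

```text
foot scene [ 0.5797 -0.0147  0.01  ] [ 0.4862 -0.0244  0.01  ] [ 0.5047 -0.1801  0.01  ]
foot side [ 0.5084 -0.19    0.01  ] [ 0.6064 -0.1784  0.01  ] [ 0.493  -0.0291  0.01  ]
tower top scene [ 0.5629 -0.0416  0.15  ] [ 0.5702 -0.1396  0.15  ] [ 0.5245 -0.1474  0.15  ]
tower top side [ 0.5173 -0.0509  0.15  ] [ 0.5301 -0.1485  0.15  ] [ 0.5812 -0.1447  0.15  ]
nose [ 0.5539 -0.263   0.04  ] [ 0.5822 -0.2544  0.04  ]
blank [ 0.5376 -0.1777  0.054 ] [ 0.5776 -0.1712  0.054 ]
jig sc [0.6127 0.2005 0.012 ] [0.4873 0.2316 0.012 ] [0.4732 0.1529 0.012 ]
jig pins [0.5854 0.1904 0.022 ] [0.5172 0.208  0.022 ]
stop top [0.6101 0.1866 0.037 ] [0.5978 0.1393 0.037 ] [0.578  0.1429 0.037 ] [0.5892 0.1923 0.037 ]
tube [0.7099 0.0249 0.085 ] tub [0.7092 0.3311 0.064 ] bottle [ 0.7131 -0.3271  0.    ]
jig side [0.4767 0.1419 0.012 ] [0.4971 0.2264 0.012 ]
```

```bash
cat >> h.py <<'E'
np.set_printoptions(precision=4,suppress=True)
def toolrot(az,lean):
    "tool x at azimuth az (deg) when upright; lean tips the body away from az"
    a,l=np.radians([az,lean]); e=np.array([np.cos(a),np.sin(a),0]); k=np.array([0,0,1.])
    x=np.cos(l)*e+np.sin(l)*k; z=np.sin(l)*e-np.cos(l)*k
    return np.c_[x,np.cross(z,x),z]
def delta(pos,az,lean):
    s=env.sense(); Rc=R.from_quat(s["ee_rot"]); T=R.from_matrix(toolrot(az,lean))
    print("t",s["t"],"d",Rc.as_matrix().T@(np.array(pos)-s["eef_pos"]),"rv",(Rc.inv()*T).as_rotvec())
def frame(o,yaw):
    a=np.radians(yaw); M=np.array([[np.cos(a),-np.sin(a),0],[np.sin(a),np.cos(a),0],[0,0,1]])
    return lambda p: np.array([*o,0])+M@np.array(p)
E
python3 - <<'E'
from h import *
m=frame((.552,-.146),97)
print(m((-.085,0,.13))); delta(m((-.085,0,.13)),97,35)
E
```

```text
[ 0.5624 -0.2304  0.13  ]
t 0.15 d [ 0.4494 -0.1903  0.1009] rv [ 0.4083  0.5143 -1.2988]
```

Units first: shifts go in units of 25 mm and turns go in units of 0.05 rad. So 0.45 m is 18, 0.22 m is 8.8, -1.299 rad is -25.98.

Request:
shift_gripper(increments=[{"pos":[4.4,-2,0],"r":[2,2.6,-6.4]},{"pos":[8.8,-4,0.8],"r":[4,5.2,-13]},{"pos":[18,-7.6,4],"r":[8.16,10.28,-25.98]},{"pos":[18,-7.6,4],"r":[8.16,10.28,-25.98]},{"pos":[18,-7.6,4],"r":[8.16,10.28,-25.98]},{"pos":[18,-7.6,4],"r":[8.16,10.28,-25.98]},{"pos":[18,-7.6,4],"r":[8.16,10.28,-25.98]},{"pos":[18,-7.6,4],"r":[8.16,10.28,-25.98]},{"pos":[18,-7.6,4],"r":[8.16,10.28,-25.98]},{"pos":[18,-7.6,4],"r":[8.16,10.28,-25.98]},{"pos":[18,-7.6,4],"r":[8.16,10.28,-25.98]},{"pos":[18,-7.6,4],"r":[8.16,10.28,-25.98]}], jaw=1.0)

```text
t: 1.65
eef_pos: [0.5628, -0.2322, 0.1324]
ee_rot: [0.633, 0.714, 0.199, -0.223]
force: [0.3, -1.3, 0.2]
opening: 1.0
finger_force: 0.0
```

```bash
python3 - <<'E'
from h import *
print(env.sense()["joints"]); delta((0.5624,-.2304,.13),97,35)
cv2.imwrite("pics/w1.png",env.read_camera("wrist")[:,:,::-1])
E
```

```text
[-0.6226  0.7433  0.2469  1.5134  0.4352  0.7291]
t 1.65 d [ 0.0002 -0.0002  0.0031] rv [ 0.0024  0.0029 -0.0009]
```

View pics/w1.png

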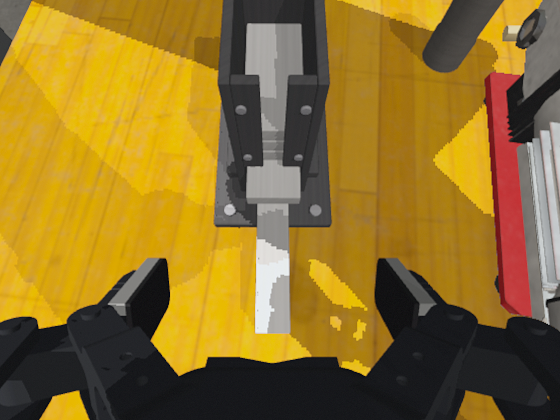

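The wrist view looks straight at the mouth. Nose end: (255–290, 333). Blank near end: (247–300, ~197). Foot front: (214–331, 226). Tower top front: (219–328, 77).

```bash
python3 - <<'E'
from h import *
c=cam("wrist")
g=cv2.cvtColor(cv2.imread("pics/w1.png"),cv2.COLOR_BGR2GRAY).astype(int)
print("col272 v160-210",g[160:215,285]); print("row300",g[300,248:298]);print("row183",g[183,240:308]);print("col272 end",g[325:340,272])
for n,z,P in(("nose",.04,((255.5,333),(290,333))),("nose far",.04,((257.5,208),(289,208))),("blank",.054,((247,196),(300,196))),("foot",.01,((214,227),(331,227))),("tower",.15,((219,77),(328,77)))):
    q=[ray(c,p,z) for p in P]; e=q[1]-q[0]; print(n,*q,"mid",(q[0]+q[1])/2,"w",np.linalg.norm(e),"yaw",np.degrees(np.arctan2(e[1],e[0]))+90)
E
```

```text
col272 v160-210 [ 51  50  52  50  49  44 108 157 168 165 165 165 165 165 165 165 165 166
 166 166 165 166 165 166 165 165 166 166 165 165 165 166 165 165 166 165
 167 158 134 121 121 120 115 139 166 171 170 170 170 170 170 170 170 170
 172]
row300 [168 170 171 171 172 171 167 202 230 236 235 235 234 235 234 234 235 235
 235 235 238 199 168 169 170 171 172 173 174 173 173 173 173 175 174 172
 171 171 171 173 174 142 106 103 107 110 111 111 112 112]
row183 [ 42  40  40  41  43  34 119 159 166 166 167 165 165 165 166 166 165 167
 168 167 164 165 166 168 167 165 165 166 167 167 167 170 169 166 167 166
 166 166 166 166 166 166 167 167 164 166 166 166 166 165 164 165 164 163
 163 164 164 165 169 169 109  43  47  48  50  53  68  71]
col272 end [169 169 169 169 169 169 169 165 182 186 184 184 185 185 184]
nose [ 0.5558 -0.2647  0.04  ] [ 0.579  -0.2619  0.04  ] mid [ 0.5674 -0.2633  0.04  ] w 0.023311474459224817 yaw 96.9641673056228
nose far [ 0.5451 -0.176   0.04  ] [ 0.569  -0.1731  0.04  ] mid [ 0.557  -0.1745  0.04  ] w 0.02401284725282343 yaw 96.9966181889246
blank [ 0.5375 -0.1725  0.054 ] [ 0.5758 -0.1678  0.054 ] mid [ 0.5566 -0.1701  0.054 ] w 0.03859950775065492 yaw 97.00017659021584
foot [ 0.5087 -0.187   0.01  ] [ 0.606  -0.1751  0.01  ] mid [ 0.5574 -0.1811  0.01  ] w 0.09805603565974459 yaw 96.99115973683254
tower [ 0.5264 -0.1481  0.15  ] [ 0.5795 -0.1415  0.15  ] mid [ 0.553  -0.1448  0.15  ] w 0.053461405577235034 yaw 97.04094007425643
```

```bash
python3 - <<'E'
from h import *
m=frame((.5534,-.1490),97)
print(m((-.012,0,.031)))
delta(m((-.049,0,.084)),97,35); delta(m((-.012,0,.031)),97,35)
E
```

```text
[ 0.5549 -0.1609  0.031 ]
t 1.7 d [0.0008 0.0006 0.0595] rv [ 0.0023  0.0028 -0.0007]
t 1.7 d [0.0009 0.0005 0.1241] rv [ 0.0023  0.0028 -0.0007]
```

To row units: 0.1 m is 4, 0.121 m is 4.84.

Request:
shift_gripper(increments=[{"pos":[0.04,0.02,1.6]},{"pos":[0.04,0.02,3.2]},{"pos":[0.04,0.02,4]},{"pos":[0.04,0.02,4.4]},{"pos":[0.04,0.02,4.72]},{"pos":[0.04,0.02,4.84]},{"pos":[0.04,0.02,4.84]},{"pos":[0.04,0.02,4.84]}], jaw=1.0)

```text
t: 2.7
eef_pos: [0.5556, -0.1618, 0.033]
ee_rot: [0.632, 0.715, 0.199, -0.224]
force: [-1.1, -0.4, -0.6]
opening: 1.001
finger_force: 0.0
```

```bash
python3 - <<'E'
from h import *
delta((.5549,-.1609,.031),97,35)
cv2.imwrite("pics/w2.png",env.read_camera("wrist")[:,:,::-1])
E
```

```text
t 2.7 d [-0.0003 -0.0006  0.0022] rv [0.001  0.0022 0.0005]
```

View pics/w2.png

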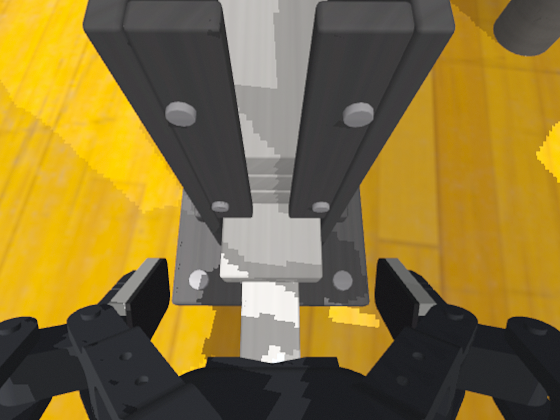

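The blank is centred at column 272 between the pads (168/376), its end at row 278 and the tower at row 217, so I'll close.

Request:
shift_gripper(increments=[{"pos":[0,0,0.08]},{"pos":[0,0,0.08]},{"pos":[0,0,0.08]},{"pos":[0,0,0.08]},{"pos":[0,0,0.08]},{"pos":[0,0,0.08]},{"pos":[0,0,0.08]},{"pos":[0,0,0.08]}], jaw=0.0, squeeze=80)

```text
t: 3.75
eef_pos: [0.5552, -0.1604, 0.0313]
ee_rot: [0.632, 0.715, 0.199, -0.224]
force: [-1.2, -3.0, 5.7]
opening: 0.446
finger_force: 80.6
```

```bash
python3 - <<'E'
from h import *
s=env.sense();print(s["eef_pos"],s["force"],s["finger_force"])
e=frame((0,0),97)((-.087,0,0)); delta(s["eef_pos"]+e,97,35)
E
```

```text
[ 0.5552 -0.1604  0.0313] [-1.2176 -2.9877  5.7088] 80.6467866897583
t 3.75 d [-0.0714 -0.     -0.0498] rv [0.0006 0.0019 0.0004]
```

To row units: -0.0714 m is -2.856, -0.0656 m is -2.624.

Request:
shift_gripper(increments=[{"pos":[-0.16,0,-0.12]},{"pos":[-0.328,0,-0.228]},{"pos":[-0.656,0,-0.46]},{"pos":[-0.984,0,-0.688]},{"pos":[-1.312,0,-0.92]},{"pos":[-1.64,0,-1.148]},{"pos":[-1.968,0,-1.376]},{"pos":[-2.296,0,-1.608]},{"pos":[-2.624,0,-1.836]},{"pos":[-2.856,0,-1.996]},{"pos":[-2.856,0,-1.996]},{"pos":[-2.856,0,-1.996]}])

```text
t: 5.25
eef_pos: [0.566, -0.2478, 0.0313]
ee_rot: [0.632, 0.715, 0.199, -0.224]
force: [-0.7, 0.7, 5.8]
opening: 0.449
finger_force: 81.7
```

```bash
python3 - <<'E'
from h import *
cv2.imwrite("pics/w3.png",env.read_camera("wrist")[:,:,::-1])
E
```

```text
(no output)
```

View pics/w3.png

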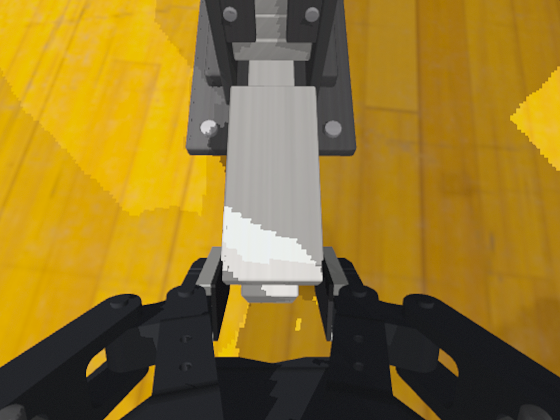

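The blank is out on the nose: corners (231,86), (316,86), (322,278), (223,278). Behind it at rows 60–85 the floor is bare, and the next blank's end shows in the mouth. Now I'll measure it, release, and regrasp upright near its middle.

To row units: -0.1 m is -4, -0.07 m is -2.8.

Request:
shift_gripper(increments=[{},{},{},{},{"pos":[0,0,-1.2]},{"pos":[0,0,-2.8]},{"pos":[0,0,-4]},{"pos":[0,0,-4]},{"pos":[0,0,-4]}], jaw=1.0, squeeze=80)

```text
t: 6.42
eef_pos: [0.5724, -0.3029, 0.1121]
ee_rot: [0.632, 0.714, 0.199, -0.225]
force: [-0.0, 0.6, -1.2]
opening: 1.001
finger_force: 0.0
```

```bash
python3 - <<'E'
from h import *
im=env.read_camera("wrist");c=cam("wrist"); cv2.imwrite("pics/w4.png",im[:,:,::-1])
hsv=cv2.cvtColor(im,cv2.COLOR_RGB2HSV)
m=((hsv[...,1]<40)&(hsv[...,2]>125)).astype(np.uint8)
n,l,st,ce=cv2.connectedComponentsWithStats(m)
for i in range(1,n):
    if st[i,4]>400:
        cn=cv2.findContours((l==i).astype(np.uint8),0,2)[0]
        q=cv2.approxPolyDP(max(cn,key=cv2.contourArea),5,True)[:,0]
        print(st[i],[(*p,*ray(c,p,.054)[:2].round(4)) for p in q.tolist()])
E
```

```text
[261   0  22  39 799] [(261, 0, np.float64(0.5346), np.float64(-0.075)), (262, 38, np.float64(0.5409), np.float64(-0.1154)), (281, 37, np.float64(0.5558), np.float64(-0.1125)), (282, 0, np.float64(0.552), np.float64(-0.0729))]
[ 523   17   37  221 4434] [(547, 17, np.float64(0.7692), np.float64(-0.0649)), (546, 30, np.float64(0.7664), np.float64(-0.0791)), (535, 30, np.float64(0.7577), np.float64(-0.0802)), (544, 115, np.float64(0.7536), np.float64(-0.1614)), (533, 42, np.float64(0.7545), np.float64(-0.093)), (523, 58, np.float64(0.7447), np.float64(-0.1102)), (542, 231, np.float64(0.7402), np.float64(-0.2508)), (534, 237, np.float64(0.7346), np.float64(-0.2555)), (544, 237, np.float64(0.7409), np.float64(-0.2547)), (538, 187, np.float64(0.7417), np.float64(-0.2199)), (549, 178, np.float64(0.75), np.float64(-0.2122)), (549, 160, np.float64(0.752), np.float64(-0.1983)), (559, 160, np.float64(0.7588), np.float64(-0.1974)), (559, 35, np.float64(0.776), np.float64(-0.0832))]
[ 243   78   60  134 7054] [(259, 78, np.float64(0.5438), np.float64(-0.1543)), (257, 96, np.float64(0.5446), np.float64(-0.1707)), (247, 98, np.float64(0.5375), np.float64(-0.1733)), (243, 211, np.float64(0.5479), np.float64(-0.2611)), (302, 211, np.float64(0.5862), np.float64(-0.2563)), (299, 98, np.float64(0.5757), np.float64(-0.1686)), (286, 96, np.float64(0.5659), np.float64(-0.168)), (286, 79, np.float64(0.5642), np.float64(-0.1527))]
```

```bash
python3 - <<'E'
from h import *
delta((.5623,-.2188,.12),97,0)
E
```

```text
t 6.475 d [0.0737 0.0005 0.0416] rv [-0.0011 -0.6106  0.0003]
```

To row units: 0.0737 m is 2.948, 0.055 m is 2.2, -0.61 rad is -12.2.

Request:
shift_gripper(increments=[{"pos":[0.72,0,0.4],"r":[0,-3,0]},{"pos":[1.48,0,0.8],"r":[0,-6,0]},{"pos":[2.2,0,1.24],"r":[0,-9,0]},{"pos":[2.948,0.02,1.664],"r":[0,-12.2,0]},{"pos":[2.948,0.02,1.664],"r":[-0.02,-12.212,0]},{"pos":[2.948,0.02,1.664],"r":[-0.02,-12.212,0]},{"pos":[2.948,0.02,1.664],"r":[-0.02,-12.212,0]}], jaw=1.0)

```text
t: 7.35
eef_pos: [0.563, -0.2208, 0.1206]
ee_rot: [0.663, 0.748, 0.0, 0.001]
force: [-0.5, -0.2, -0.1]
opening: 1.001
finger_force: 0.0
```

```bash
python3 - <<'E'
from h import *
print(env.sense()["joints"]);delta((.5623,-.2188,.041),97,0)
E
```

```text
[-0.3737  0.3852 -0.2055  0.9791 -0.0002  1.0765]
t 7.35 d [ 0.0022 -0.0005  0.0796] rv [ 0.0008  0.0007 -0.0015]
```

Request:
shift_gripper(increments=[{"pos":[0.08,0,1.2]},{"pos":[0.08,-0.02,2.4]},{"pos":[0.08,-0.02,3]},{"pos":[0.08,-0.02,3.18]},{"pos":[0.08,-0.02,3.18]},{"pos":[0.08,-0.02,3.18]}], jaw=1.0)

```text
t: 8.1
eef_pos: [0.5632, -0.2184, 0.0427]
ee_rot: [0.663, 0.749, 0.0, 0.002]
force: [1.0, -0.6, 0.2]
opening: 1.003
finger_force: 0.0
```

Request:
shift_gripper(increments=[{},{},{},{},{},{}], jaw=0.0, squeeze=60)

```text
t: 8.85
eef_pos: [0.5629, -0.2181, 0.0423]
ee_rot: [0.663, 0.749, 0.0, 0.002]
force: [-0.1, 1.0, 5.2]
opening: 0.444
finger_force: 61.5
```

Request:
shift_gripper(increments=[{"pos":[0,0,-0.4]},{"pos":[0,0,-1.6]},{"pos":[0,0,-3.6]},{"pos":[0,0,-5.6]},{"pos":[0,0,-7.2]},{"pos":[0,0,-7.2]},{"pos":[0,0,-7.2]}])

```text
t: 9.72
eef_pos: [0.5614, -0.2175, 0.2209]
ee_rot: [0.663, 0.749, -0.0, 0.0]
force: [0.1, -0.1, -1.7]
opening: 0.448
finger_force: 60.9
```

```bash
python3 - <<'E'
from h import *
delta((.485,.191,.22),97,0);delta((.485,.191,.16),166,0)
E
```

```text
t 9.725 d [ 0.4148 -0.0262  0.0006] rv [ 0.0004  0.0008 -0.0002]
t 9.725 d [ 0.4149 -0.0262  0.0606] rv [-0.0002  0.001  -1.2044]
```

Request:
shift_gripper(increments=[{"pos":[1.6,0,0]},{"pos":[4,-0.2,0]},{"pos":[6.4,-0.4,0],"r":[0,0,-3]},{"pos":[8.8,-0.6,0],"r":[0,0,-6]},{"pos":[11.2,-0.8,0],"r":[0,0,-9]},{"pos":[13.6,-1,0],"r":[0,0,-12]},{"pos":[15.2,-1.04,0.8],"r":[0,0,-15]},{"pos":[16.6,-1.04,1.6],"r":[0,0,-18]},{"pos":[16.6,-1.04,2.4],"r":[0,0,-21]},{"pos":[16.6,-1.04,2.4],"r":[0,0,-24.08]},{"pos":[16.6,-1.04,2.4],"r":[0,0,-24.08]},{"pos":[16.6,-1.04,2.4],"r":[0,0,-24.08]},{"pos":[16.6,-1.04,2.4],"r":[0,0,-24.08]}])

```text
t: 11.35
eef_pos: [0.4858, 0.1907, 0.161]
ee_rot: [0.123, 0.992, -0.001, 0.001]
force: [-0.2, 0.7, -0.6]
opening: 0.448
finger_force: 60.8
```

```bash
python3 - <<'E'
from h import *
print(env.sense()["joints"])
cv2.imwrite("pics/w5.png",env.read_camera("wrist")[:,:,::-1])
E
```

```text
[ 0.3752  0.2075 -0.3507  1.0117 -0.0017  0.6217]
```

View pics/w5.png

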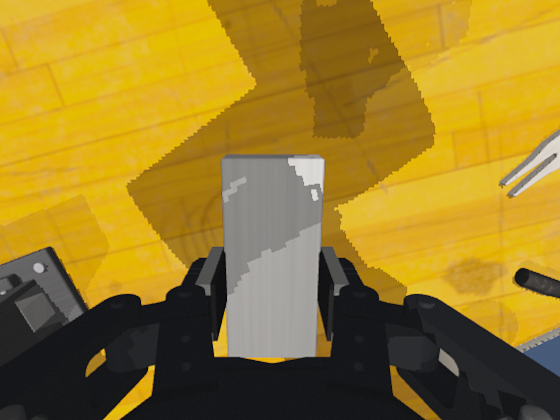

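The blank is held square (columns 224–323). The jig is hidden below the gripper, so I'll step aside to see it.

To row units: -0.154 m is -6.16, -0.106 m is -4.24.

Request:
shift_gripper(increments=[{"pos":[-1.6,-1.08,0]},{"pos":[-3.6,-2.48,0]},{"pos":[-5.2,-3.6,0]},{"pos":[-6.16,-4.24,0]},{"pos":[-6.16,-4.24,0]},{"pos":[-6.16,-4.24,0]},{"pos":[-6.16,-4.24,0]}])

```text
t: 12.28
eef_pos: [0.6089, 0.0515, 0.1615]
ee_rot: [0.122, 0.993, -0.0, 0.001]
force: [-0.0, -0.6, -1.3]
opening: 0.446
finger_force: 60.8
```

```bash
python3 - <<'E'
from h import *
cv2.imwrite("pics/w6.png",env.read_camera("wrist")[:,:,::-1])
E
```

```text
(no output)
```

View pics/w6.png

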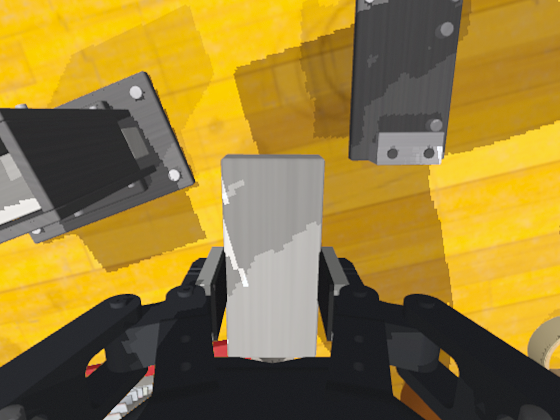

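Jig: pins' tops at (436,126) and (446,29), plate corner (350,158), left edge up to (358,0), stop lip edge (380–443, 132). Measuring these.

```bash
python3 - <<'E'
from h import *
c=cam("wrist"); im=cv2.imread("pics/w6.png"); g=cv2.cvtColor(im,cv2.COLOR_BGR2GRAY)
for (u,v) in((436,126),(446,29)):
    w=g[v-10:v+10,u-11:u+11]; m=(w>115); ys,xs=np.nonzero(m); print(m.sum(),xs.min()+u-11,xs.max()+u-11,ys.min()+v-10,ys.max()+v-10)
P=[ray(c,p,.022) for p in((436,126),(446,29))]; e=P[0]-P[1]
print("pins",*P,"d",np.linalg.norm(e),"yaw",np.degrees(np.arctan2(e[1],e[0])))
L=[ray(c,p,.012) for p in((350,157),(357.5,0))]; e=L[0]-L[1]; print("left edge",*L,np.degrees(np.arctan2(e[1],e[0])))
S=[ray(c,p,.037) for p in((380,132),(443,132))]; e=S[1]-S[0]; print("lip",*S,np.linalg.norm(e),np.degrees(np.arctan2(e[1],e[0]))-90)
for q in((231,86),):pass
b=[ray(c,p,.1725) for p in((222.5,157),(324,157),(320,240))]; print("blank far end top",*b)
print(env.sense()["eef_pos"], g[100:145:1,410], g[60,350:470])
E
```

```text
185 425 443 119 135
129 441 452 22 35
pins [0.5875 0.1912 0.022 ] [0.5186 0.2067 0.022 ] d 0.07061449313713958 yaw -12.694430461775914
left edge [0.5972 0.1217 0.012 ] [0.4816 0.1488 0.012 ] -13.179937916484697
lip [0.5795 0.1427 0.037 ] [0.591  0.1892 0.037 ] 0.047954200441950444 -13.891275000656734
blank far end top [0.5564 0.0441 0.1725] [0.5657 0.082  0.1725] [0.5986 0.0735 0.1725]
[0.6089 0.0516 0.1615] [ 87  86  86  87  86  86  87  85  86  85  85  86  85  87  79  68  69  68
  69  68  69  69  68  68  68  68  68  68  68  68  67  74 119 153 160 157
 154 156 156 154 156 155 155 156 157] [121 125  89  46  40  52  61  68  71  71  70  70  68  69  69  70  72  86
  89  88  87  86  85  88  88  89  76  68  69  69  71  71  74  70  68  68
  69  70  71  71  71  69  70  70  72  70  69  70  70  70  69  69  70  72
  71  70  68  69  70  71  71  70  70  70  69  70  69  68  69  71  70  69
  67  68  70  70  72  72  70  69  68  67  69  70  70  70  69  68  70  69
  68  67  65  74  76  85  87  84  85  85  84  83  83  86  82  92 134 141
 140 139 137 136 136 136 136 136 137 136 135 135]
```

Everything agrees: pin spacing 70.6 mm, lip 48 mm wide, jig origin ≈ (0.5463, 0.1750), yaw ≈ −13.1°. Next, move over the laying spot: jig x −13 mm, y −4 mm for the blank.

```bash
python3 - <<'E'
from h import *
delta((.5366,.1731,.16),166.9,0);delta((.5366,.1731,.03),166.9,0)
E
```

```text
t 12.325 d [0.0995 0.1005 0.0013] rv [-0.0007  0.0017 -0.0151]
t 12.325 d [0.0998 0.1006 0.1313] rv [-0.0007  0.0017 -0.0151]
```

Request:
shift_gripper(increments=[{"pos":[1.2,1.2,0]},{"pos":[2.8,2.8,0]},{"pos":[3.98,4.02,0],"r":[0,0.04,-0.3]},{"pos":[3.98,4.02,0],"r":[0,0.04,-0.3]},{"pos":[3.98,4.02,1.6],"r":[0,0.04,-0.3]},{"pos":[3.988,4.02,3.2],"r":[0,0.04,-0.3]},{"pos":[3.992,4.024,4.4],"r":[0,0.04,-0.3]},{"pos":[3.992,4.024,5.24],"r":[0,0.04,-0.3]},{"pos":[3.992,4.024,5.24],"r":[0,0.04,-0.3]},{"pos":[3.992,4.024,5.24],"r":[0,0.04,-0.3]},{"pos":[3.992,4.024,5.24],"r":[0,0.04,-0.3]}])

```text
t: 13.7
eef_pos: [0.5384, 0.1726, 0.0314]
ee_rot: [0.115, 0.993, 0.0, 0.001]
force: [0.5, -1.3, -1.0]
opening: 0.445
finger_force: 60.8
```

```bash
python3 - <<'E'
from h import *
delta((.5366,.1731,.0148),166.9,0)
for n in("scene","side","wrist"): cv2.imwrite(f"pics/{n}7.png",env.read_camera(n)[:,:,::-1])
a=cv2.imread("pics/scene7.png")[220:310,210:310]
cv2.imwrite("pics/c7.png",np.hstack([cv2.resize(a,(440,400)),cv2.resize(cv2.imread("pics/side7.png")[170:270,190:280],(360,400))]))
E
```

```text
t 13.7 d [0.0019 0.0001 0.0166] rv [ 0.0003  0.0018 -0.0013]
```

View pics/c7.png

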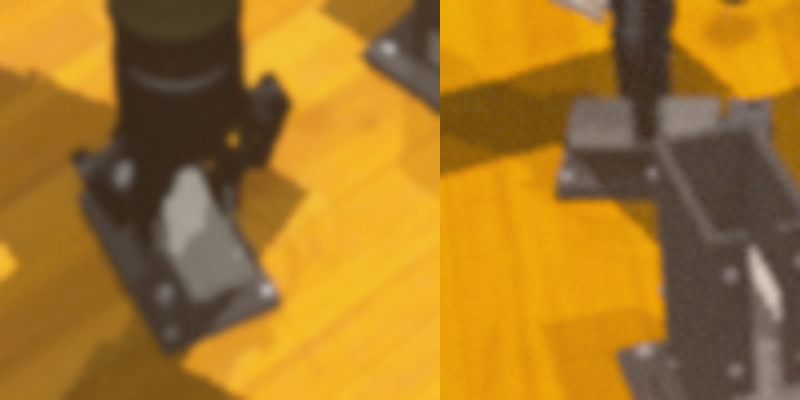

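The blank hangs above the plate, clear of the pins and short of the stop. Lowering it gently.

Units first: shifts go in units of 25 mm and turns go in units of 0.05 rad. So 0.016 m is 0.64, 0.0145 m is 0.58, 0.002 rad is 0.04.

Request:
shift_gripper(increments=[{"pos":[0.08,0,0.24],"r":[0,0.04,0]},{"pos":[0.08,0,0.44],"r":[0,0.04,0]},{"pos":[0.08,0,0.58],"r":[0,0.04,0]},{"pos":[0.08,0,0.64],"r":[0,0.04,0]},{"pos":[0.08,0,0.64],"r":[0,0.04,0]}])

```text
t: 14.48
eef_pos: [0.5349, 0.1727, 0.0144]
ee_rot: [0.115, 0.993, -0.0, -0.001]
force: [-3.3, -0.9, 4.8]
opening: 0.446
finger_force: 61.4
```

Request:
shift_gripper(increments=[{"pos":[0,0,0.04]},{"pos":[0,0,0.04]}])

```text
t: 14.72
eef_pos: [0.5349, 0.1728, 0.0143]
ee_rot: [0.115, 0.993, -0.0, -0.001]
force: [-6.2, -2.6, 13.7]
opening: 0.445
finger_force: 62.5
```

Request:
shift_gripper(increments=[{"pos":[0,0,-0.04]},{"pos":[-0.12,0,-0.04]},{"pos":[-0.28,0,-0.04]},{"pos":[-0.44,0,-0.04]},{"pos":[-0.56,0,-0.04]},{"pos":[-0.64,0,-0.04]},{"pos":[-0.64,0,-0.04]}], jaw=0.0, squeeze=25)

```text
t: 15.6
eef_pos: [0.5506, 0.1697, 0.0143]
ee_rot: [0.114, 0.993, 0.0, -0.002]
force: [-5.4, 1.1, 6.3]
opening: 0.452
finger_force: 61.7
```

Request:
shift_gripper(increments=[{"pos":[-0.028,0,0]},{"pos":[-0.056,0,0]},{"pos":[-0.08,0,0]},{"pos":[-0.08,0,0]}])

```text
t: 16.1
eef_pos: [0.5522, 0.1693, 0.0143]
ee_rot: [0.114, 0.993, 0.0, -0.002]
force: [-5.2, 1.7, 7.6]
opening: 0.448
finger_force: 61.8
```

To row units: -0.001 m is -0.04, -0.0005 m is -0.02.

Request:
shift_gripper(increments=[{"pos":[-0.02,0,0]},{"pos":[-0.04,0,0]},{"pos":[-0.04,0,0]}])

```text
t: 16.48
eef_pos: [0.5531, 0.1691, 0.0143]
ee_rot: [0.114, 0.993, 0.0, -0.002]
force: [-5.4, 1.7, 7.8]
opening: 0.447
finger_force: 61.8
```

Request:
shift_gripper(increments=[{"pos":[-0.02,0,0]},{"pos":[-0.04,0,0]},{"pos":[-0.04,0,0]}])

```text
t: 16.85
eef_pos: [0.5539, 0.1689, 0.0143]
ee_rot: [0.114, 0.993, 0.0, -0.002]
force: [-5.7, 1.2, 7.5]
opening: 0.45
finger_force: 61.9
```

To row units: -0.001 m is -0.04, -0.0005 m is -0.02.

Request:
shift_gripper(increments=[{"pos":[-0.02,0,0]},{"pos":[-0.04,0,0]},{"pos":[-0.04,0,0]}])

```text
t: 17.23
eef_pos: [0.5539, 0.1689, 0.0143]
ee_rot: [0.114, 0.993, 0.001, -0.003]
force: [-8.4, 2.0, 10.8]
opening: 0.449
finger_force: 62.2
```

Request:
shift_gripper(increments=[{"pos":[-0.02,0,0]},{"pos":[-0.04,0,0]},{"pos":[-0.04,0,0]}])

```text
t: 17.6
eef_pos: [0.554, 0.1689, 0.0143]
ee_rot: [0.114, 0.993, 0.001, -0.004]
force: [-12.0, 3.0, 13.5]
opening: 0.448
finger_force: 62.5
```

The stop is touched at blank jig x ≈ 4.9 mm, as expected. Now slide to the pins.

To row units: 0.001 m is 0.04, 0.003 m is 0.12.

Request:
shift_gripper(increments=[{"pos":[0.04,0,0]},{"pos":[0.04,0.04,-0.02]},{"pos":[0.04,0.08,-0.02]},{"pos":[0.04,0.12,-0.02]},{"pos":[0.04,0.12,-0.02]}])

```text
t: 18.23
eef_pos: [0.554, 0.169, 0.0144]
ee_rot: [0.115, 0.993, -0.002, -0.003]
force: [-8.5, -5.8, 12.0]
opening: 0.454
finger_force: 62.2
```

Request:
shift_gripper(increments=[{"pos":[0,0.02,0]},{"pos":[0,0.04,0]},{"pos":[0,0.04,0]}])

```text
t: 18.6
eef_pos: [0.554, 0.1691, 0.0144]
ee_rot: [0.115, 0.993, -0.003, -0.003]
force: [-9.8, -8.2, 12.8]
opening: 0.45
finger_force: 62.5
```

Request:
shift_gripper(increments=[{"pos":[0,0.02,0]},{"pos":[0,0.02,0]}])

```text
t: 18.85
eef_pos: [0.554, 0.1692, 0.0144]
ee_rot: [0.115, 0.993, -0.004, -0.003]
force: [-9.1, -9.3, 14.3]
opening: 0.446
finger_force: 62.5
```

Mostly plate friction, from pressing down with 14 N. I'll ease the downward load and continue.

To row units: -0.0014 m is -0.056, -0.0007 m is -0.028.

Request:
shift_gripper(increments=[{"pos":[0,0,-0.028]},{"pos":[0,0,-0.056]},{"pos":[0,0,-0.056]}])

```text
t: 19.23
eef_pos: [0.5545, 0.1715, 0.0147]
ee_rot: [0.115, 0.993, -0.001, -0.003]
force: [-5.0, -1.6, -1.1]
opening: 0.447
finger_force: 60.8
```

Request:
shift_gripper(increments=[{"pos":[0.04,0,-0.016]},{"pos":[0.04,0,-0.016]},{"pos":[0.04,0,-0.016]}])

```text
t: 19.6
eef_pos: [0.5548, 0.1725, 0.0158]
ee_rot: [0.115, 0.993, -0.001, -0.002]
force: [-4.9, -0.5, -3.8]
opening: 0.447
finger_force: 60.6
```

To row units: 0.0005 m is 0.02.

Request:
shift_gripper(increments=[{"pos":[0,0.02,0.02]},{"pos":[0,0.02,0.02]}])

```text
t: 19.85
eef_pos: [0.5548, 0.1727, 0.0155]
ee_rot: [0.115, 0.993, -0.001, -0.002]
force: [-5.0, -2.3, -1.2]
opening: 0.447
finger_force: 60.9
```

Request:
shift_gripper(increments=[{"pos":[0,0.028,0]},{"pos":[0,0.028,0]}])

```text
t: 20.1
eef_pos: [0.555, 0.1734, 0.0155]
ee_rot: [0.115, 0.993, -0.001, -0.002]
force: [-6.8, -2.0, -0.8]
opening: 0.451
finger_force: 60.9
```

Request:
shift_gripper(increments=[{"pos":[0,0.028,0]},{"pos":[0,0.028,0]}])

```text
t: 20.35
eef_pos: [0.5551, 0.1738, 0.0155]
ee_rot: [0.115, 0.993, -0.001, -0.002]
force: [-5.2, -2.9, -1.0]
opening: 0.447
finger_force: 60.9
```

To row units: 0.001 m is 0.04, 0.0007 m is 0.028.

Request:
shift_gripper(increments=[{"pos":[0,0.028,0]},{"pos":[0,0.04,0]}])

```text
t: 20.6
eef_pos: [0.5551, 0.174, 0.0155]
ee_rot: [0.115, 0.993, -0.002, -0.002]
force: [-6.8, -5.6, 0.7]
opening: 0.444
finger_force: 61.1
```

Request:
shift_gripper(increments=[{"pos":[0,0.028,0]},{"pos":[0,0.04,0]}])

```text
t: 20.85
eef_pos: [0.5551, 0.174, 0.0155]
ee_rot: [0.115, 0.993, -0.003, -0.002]
force: [-7.0, -8.5, 1.3]
opening: 0.448
finger_force: 61.2
```

Request:
shift_gripper(increments=[{"pos":[0,0.028,0]},{"pos":[0,0.04,0]}])

```text
t: 21.1
eef_pos: [0.5551, 0.1741, 0.0155]
ee_rot: [0.115, 0.993, -0.004, -0.002]
force: [-8.4, -10.9, 4.0]
opening: 0.448
finger_force: 61.4
```

Firm against the pins (the blank is at jig y ≈ +1 mm by my estimate). Lower onto the plate, relax, check.

To row units: 0.0016 m is 0.064, 0.0008 m is 0.032.

Request:
shift_gripper(increments=[{"pos":[0,0,0.032]},{"pos":[0,0,0.064]},{"pos":[0,0,0.064]}])

```text
t: 21.48
eef_pos: [0.5552, 0.1742, 0.0146]
ee_rot: [0.115, 0.993, -0.004, -0.002]
force: [-10.4, -11.1, 10.8]
opening: 0.446
finger_force: 62.1
```

Request:
shift_gripper(increments=[{"pos":[0,-0.04,0]},{"pos":[0,-0.08,-0.02]},{"pos":[0,-0.08,-0.02]}])

```text
t: 21.85
eef_pos: [0.5551, 0.174, 0.0147]
ee_rot: [0.115, 0.993, -0.002, -0.002]
force: [-7.5, -6.8, 2.8]
opening: 0.448
finger_force: 61.2
```

```bash
python3 -c "
from h import *
print(env.sense()['moment'])"
```

```text
[-1.072   1.4981  0.2354]
```

Request:
shift_gripper(increments=[{},{},{"pos":[0,0,-0.04]},{"pos":[0,0,-0.04]}], jaw=0.75, squeeze=25)

```text
t: 22.35
eef_pos: [0.5571, 0.1757, 0.0161]
ee_rot: [0.115, 0.993, -0.0, -0.001]
force: [0.0, -0.3, -0.2]
opening: 0.75
finger_force: 0.0
```

Request:
shift_gripper(increments=[{"pos":[0,0,-0.8]},{"pos":[0,0,-2.4]},{"pos":[0,0,-4.4]},{"pos":[-1.2,-0.8,-5.6]},{"pos":[-3.2,-2,-5.6]},{"pos":[-4.8,-4,-5.6]},{"pos":[-4.8,-5.2,-5.6]},{"pos":[-4.8,-5.2,-5.6]},{"pos":[-4.8,-5.2,-5.6]},{"pos":[-4.8,-5.2,-5.6]}])

```text
t: 23.6
eef_pos: [0.6441, 0.0228, 0.1557]
ee_rot: [0.114, 0.993, -0.0, -0.001]
force: [-1.2, 0.2, 1.0]
opening: 0.75
finger_force: 0.0
```

```bash
python3 - <<'E'
from h import *
s=env.sense();c=cam("wrist");im=env.read_camera("wrist");cv2.imwrite("pics/w8.png",im[:,:,::-1]);print(s["eef_pos"])
hsv=cv2.cvtColor(im,cv2.COLOR_RGB2HSV)
m=((hsv[...,1]<40)&(hsv[...,2]>120)).astype(np.uint8)
n,l,st,_=cv2.connectedComponentsWithStats(m)
for i in range(1,n):
    if st[i,4]>150 and st[i,1]<250 and st[i,0]>300:
        cn=cv2.findContours((l==i).astype(np.uint8),0,2)[0]
        q=cv2.approxPolyDP(max(cn,key=cv2.contourArea),3,True)[:,0]
        print(st[i],[(*p,*ray(c,p,.026)[:2].round(4).tolist()) for p in q.tolist()])
a=np.radians(-13.1);M=np.array([[np.cos(a),-np.sin(a),0],[np.sin(a),np.cos(a),0],[0,0,1]])
for P in((-.034,.025,.022),(.036,.025,.022),(-.04,.02,.026),(-.04,-.02,.026),(.04,-.02,.026),(.04,-.025,.037),(.04,.025,.037)): print(P,proj(c,np.array([.5463,.175,0])+M@np.array(P)))
E
```

```text
[0.6441 0.0228 0.1557]
[ 411    0   73  114 6546] [(424, 0, 0.5296, 0.1587), (411, 112, 0.6039, 0.1404), (476, 113, 0.6158, 0.1888), (483, 78, 0.5915, 0.1958), (478, 77, 0.59, 0.1922), (477, 68, 0.5835, 0.1919), (470, 67, 0.5816, 0.1869), (479, 0, 0.5384, 0.1966)]
(-0.034, 0.025, 0.022) [488.8046 -32.3872]
(0.036, 0.025, 0.022) [473.3554  73.7826]
(-0.04, 0.02, 0.026) [486.5126 -44.7612]
(-0.04, -0.02, 0.026) [428.2225 -44.8438]
(0.04, -0.02, 0.026) [415.311  78.824]
(0.04, -0.025, 0.037) [414.4895  77.4107]
(0.04, 0.025, 0.037) [484.2927  77.5203]
```

To row units: -0.02 m is -0.8, 0.02 m is 0.8.

Request:
shift_gripper(increments=[{"pos":[1.2,0.6,0]},{"pos":[2.2,0.8,-0.8]},{"pos":[2.2,0.8,-1.2]},{"pos":[2.2,0.8,-1.2]},{"pos":[2.2,0.8,-1.2]}])

```text
t: 24.28
eef_pos: [0.5957, 0.0535, 0.1853]
ee_rot: [0.115, 0.993, -0.0, -0.001]
force: [0.1, 0.0, -0.3]
opening: 0.751
finger_force: 0.0
```

```bash
python3 - <<'E'
from h import *
s=env.sense();c=cam("wrist");im=env.read_camera("wrist");cv2.imwrite("pics/w9.png",im[:,:,::-1]);print(s["eef_pos"])
hsv=cv2.cvtColor(im,cv2.COLOR_RGB2HSV)
m=((hsv[...,1]<40)&(hsv[...,2]>115)).astype(np.uint8)
n,l,st,_=cv2.connectedComponentsWithStats(m)
for i in range(1,n):
    if st[i,4]>30 and st[i,1]<200 and st[i,0]>300:
        cn=cv2.findContours((l==i).astype(np.uint8),0,2)[0]
        q=cv2.approxPolyDP(max(cn,key=cv2.contourArea),2.5,True)[:,0]
        print(st[i],[(*p,*ray(c,p,.026)[:2].round(4).tolist()) for p in q.tolist()])
g=hsv[...,2]
o=st[np.argsort(-st[:,4])]
u0,v0=proj(c,(.5463,.175,.026)).astype(int); print(u0,v0)
for v in range(max(0,v0-75),v0+75,3): print(v,"".join("%x"%(x//16) for x in g[v,u0-50:u0+55]))
E
```

```text
[0.5957 0.0535 0.1853]
[360  22   9   9  64] [(361, 23, 0.481, 0.1519), (360, 28, 0.4844, 0.1505), (366, 30, 0.4869, 0.155), (367, 23, 0.4821, 0.1566)]
[438  22   8   9  62] [(445, 23, 0.4961, 0.217), (439, 23, 0.4951, 0.2124), (438, 29, 0.4992, 0.2111), (443, 30, 0.5009, 0.2149)]
[ 369   48   70  130 6637] [(382, 48, 0.503, 0.1655), (369, 177, 0.6056, 0.1389), (425, 177, 0.6169, 0.1874), (430, 170, 0.6116, 0.1924), (432, 153, 0.597, 0.1958), (423, 147, 0.59, 0.1887), (428, 140, 0.585, 0.1936), (420, 137, 0.5808, 0.1872), (427, 64, 0.5234, 0.1997), (429, 60, 0.5207, 0.2016), (437, 60, 0.5222, 0.2079), (438, 53, 0.517, 0.2093), (430, 52, 0.5148, 0.203), (429, 48, 0.5116, 0.2026)]
400 99
24 eb5233444468988888754444444444444444444444444444444444444444444444444444444444444444444578888888644799999
27 da4233444588888888754444444444444444444444444444444444444444444444444444444444444444444688888788544899999
30 ea323344444678887544444444444444444444444444444
[... 4505 characters left out ...]
9999999999ddddc887bdfffdbbbbddddffffffff
156 555555555555555444457999999999999999999999999999999999999999999999999999999bddeb788efffffffffffffffffffff
159 5555555555555555555589999999999999999999999999999999999999999999999999999999ddda77bffffffffffffffffffffff
162 555555555555555555558999999999a888889999999999999999999999999999988899999999dec887dffffffffffffffffffffff
165 5555555555555555555599999999a74445446779999999999999999999999974444544899999beb788effffffffffffffffffffff
168 555555555555555555579999999a7445555545999999999999999999999996345555554799999ca77cfffffffffffffffffffffff
171 5555555555555555555899999999a7545455799999999999999999999999997545554689999999877efffffffffffffffffffffff
```

```bash
python3 - <<'E'
from h import *
c=cam("wrist");g=cv2.cvtColor(cv2.imread("pics/w9.png"),cv2.COLOR_BGR2HSV)[...,2].astype(int)
def edge(v,u0,u1,th):
    u=np.arange(u0,u1); s=g[v,u0:u1]; i=np.nonzero(np.diff((s>th).astype(int)))[0][-1]
    return u0+i+(th-s[i])/(s[i+1]-s[i])
B=np.array([ray(c,(edge(v,405,450,105),v),.026)[:2] for v in range(66,130,4)])
p=np.polyfit(B[:,0],B[:,1],1); print("edge yaw",np.degrees(np.arctan(p[0])))
a=np.arctan(p[0]); n=np.array([-np.sin(a),np.cos(a)]); t=np.array([np.cos(a),np.sin(a)]); b0=(B@n).mean()
for rows in(range(53,60),range(139,146)):
    q=[ray(c,(edge(v,425,446,100),v),.022)[:2] for v in rows]; print("pin outer beyond edge mm",[round((x@n-b0)*1e3,1) for x in q])
def vedge(u,v0,v1,th):
    s=g[v0:v1,u]; i=np.nonzero(np.diff((s>th).astype(int)))[0][0]; return v0+i+(th-s[i])/(s[i+1]-s[i])
N=[ray(c,(u,vedge(u,40,60,100)),.026)[:2]@t for u in range(388,426,6)]
print("near end t",np.round(N,4))
print(g[130:155,[390,405]].T)
for v in(140,141,142): print(v,"lip minus end", (ray(c,(400,v),.037)[:2]@t-np.mean(N)))
s1=[ray(c,(edge(v,425,446,100),v),.022)[:2]@t for v in(53,)]
far=ray(c,(434,56),.022)[:2]@t; near=ray(c,(424,142.5),.022)[:2]@t; print("pins t rel end",far-np.mean(N),near-np.mean(N))
S,D=cam("scene"),cam("side")
E
```

```text
edge yaw -13.000908398106901
pin outer beyond edge mm [np.float64(-3.2), np.float64(1.9), np.float64(1.8), np.float64(1.9), np.float64(1.9), np.float64(1.9), np.float64(2.0)]
pin outer beyond edge mm [np.float64(1.6), np.float64(1.6), np.float64(1.7), np.float64(1.5), np.float64(1.3), np.float64(1.3), np.float64(1.4)]
near end t [0.4521 0.4521 0.4521 0.4521 0.4522 0.4521 0.4522]
[[185 185 184 184 184 184 184 184 184 184 180 176 167 150 151 152 152 147
  118 124 156 156 153 153 154]
 [184 184 184 184 184 184 184 183 183 183 184 176 158 151 151 151 152 146
  117 121 153 155 152 153 153]]
140 lip minus end 0.0730316846693787
141 lip minus end 0.07385412972169336
142 lip minus end 0.07467780611034569
pins t rel end 0.005979469469871046 0.07641796255970168
```

```bash
python3 - <<'E'
from h import *
c=cam("wrist");g=cv2.cvtColor(cv2.imread("pics/w9.png"),cv2.COLOR_BGR2HSV)[...,2].astype(int)
def edge(v,u0,u1,th):
    s=g[v,u0:u1]; i=np.nonzero(np.diff((s>th).astype(int))<0)[0][-1]
    return u0+i+(th-s[i])/(s[i+1]-s[i])
B=np.array([ray(c,(edge(v,405,432,120),v),.026)[:2] for v in range(66,130,4)])
p=np.polyfit(B[:,0],B[:,1],1); a=np.arctan(p[0]); print("edge yaw",np.degrees(a))
n=np.array([-np.sin(a),np.cos(a)]); t=np.array([np.cos(a),np.sin(a)]); b0=(B@n).mean()
L=np.array([ray(c,(u,v),.026)[:2]@n for u,v in [(edge(v,370,384,110) if 0 else 350+26+0.,v) for v in (96,)]])
for rows in(range(52,61),range(139,147)):
    q=[ray(c,(edge(v,425,442,100),v),.022)[:2] for v in rows] if rows[0]<100 else [ray(c,(edge(v,420,434,100),v),.022)[:2] for v in rows]
    print("pin outer beyond blank edge mm",[round((x@n-b0)*1e3,1) for x in q])
E=[ray(c,(u,47.5),.026)[:2]@t for u in(390,420)]; print("end",E)
# jig origin along t from pins (centres)
for uv,x in(((434,56.5),-.034),((424.5,143),.036)): print("origin t",ray(c,uv,.022)[:2]@t-x)
print(g[42:66,[432,435]].T, g[132:150,[424,426]].T)
E
```

```text
edge yaw -13.274756241606658
pin outer beyond blank edge mm [np.float64(8.3), np.float64(9.1), np.float64(9.5), np.float64(9.8), np.float64(9.9), np.float64(9.8), np.float64(9.7), np.float64(9.5), np.float64(9.0)]
pin outer beyond blank edge mm [np.float64(8.7), np.float64(9.6), np.float64(9.9), np.float64(10.0), np.float64(10.1), np.float64(9.9), np.float64(9.4), np.float64(8.5)]
end [np.float64(0.4508683550519041), np.float64(0.4508085156463139)]
origin t 0.4909548150197591
origin t 0.4914436592819486
[[ 68  68  69  68  68  67  67  64  86 123 137 134 134 133 131 130 129 128
  128 130 115  77  62  74]
 [ 67  66  65  65  66  66  65  64  98 128 131 129 128 127 129 129 129 130
  131 123  95  72  81  82]] [[ 65  66  65  64  75 134 156 135 128 127 126 126 127 130 130 115 117 152]
 [ 67  66  66  67  64 115 140 128 126 127 129 130 129 129 119  86 105 190]]
```

Both pins' outer sides lie 9.9–10.0 mm beyond the blank's edge, so it touches both. Its near end is at jig x ≈ −40.4 mm (−40 when home), and the arm is clear. Handing in.

```bash
python3 -c "
from workcell import env
print(env.finish_job())"
```

```text
the job is handed in; nothing more can be done
None
```

I drew the lowest blank and laid it home in the jig against the end stop and both pins, as measured in the wrist camera, then handed the job in at about 24 s. The hand-in returned no verdict. I saw the second blank drop into the mouth but did not measure the stack's final heights or recheck the bystanders.

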